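# Post the amber lens plate into the viewer

### The job

Take the amber (orange) lens plate from the sloping rack, turn it edge-on to the narrow slot in the viewer's sloping black top and post it through. Keep hold of it until it is about half way into the slot, then let it slide down until it is completely inside. Leave the green and blue plates standing in the rack and do not disturb the other things on the bench.

Things in the scene. Friction and masses are not known exactly. Their poses are not given: they have to be found in the camera images.
- amber_plate_mid (a point): the amber lens plate: an orange frame with a round lens window low down, 10 mm thick (its x), 64 mm wide (its y), 110 mm long (its z, pointing from the foot to the free top edge), 70 g. It stands in one of the three pockets of the rack, leaning 38 degrees from upright, top towards the robot. This point is the centre of the plate, 55 mm below its top edge; the top 50 mm stand free of the rack on both faces
- green_plate_mid (a point): the same plate in green, in another pocket; point at its centre, axes as above
- blue_plate_mid (a point): the same plate in blue, in another pocket; point at its centre, axes as above
- rack: fixed aluminium rack, 130 x 270 mm black foot, three pockets side by side along its y, 84 mm apart. Origin: centre of its underside, x away from the robot at yaw 0. The pocket supports reach 60 mm up a plate's lower face and 14 mm up its upper face; plates draw straight out along their own length. The highest part of the empty rack is about 85 mm above the table
- slot: the slot in the black sloping top panel (110 x 130 mm) of the cream viewer; fixed. Origin: centre of the slot mouth, in the panel's outer surface, 140 mm above the table. z points straight out of the slot, 25 degrees from vertical, leaning to the robot's side. The mouth is 18 mm along x (uphill) and 74 mm along y (level), rimmed in white. Nothing rises above the panel's plane within 150 mm
- viewer: the fixed cream viewer; origin centre of the head's underside. Below the slot mouth a straight chute of 18 x 74 mm runs 120 mm along the slot's -z to a closed floor, with a clear wall on the far side: a plate let go in it slides down by its own weight until its top lies 10 mm under the panel. A control box 105 mm high adjoins the head's +y side
- spray: white spray bottle, 48 mm across, 150 mm high, standing; origin at its underside
- case: gold spectacle case 65 x 160 x 30 mm lying; origin at its underside
- driver: screwdriver 150 mm long, lying; body origin
- cup: black cup 70 mm across, 90 mm high; origin at its underside
- tin: yellow jar 60 mm across, 50 mm high; origin at its underside
- gauge: white flat gauge 35 x 130 x 6 mm lying; origin at its underside
Not all that is in view belongs to the job. Of the things that look like the part that bears amber_plate_mid, the middle-sized one is meant.

How it is judged (in metres and radians):
On the way:
1. the amber plate is at least 35 mm down the slot and still held by the fingers (z of amber_plate_mid in the frame of slot between -0.04 and 0.02 m and x of amber_plate_mid in the frame of slot between -0.012 and 0.012 m and y of amber_plate_mid in the frame of slot between -0.012 and 0.012 m and angle between the z axis of amber_plate_mid and the z axis of slot, either way round below 0.2 rad and contact force between the fingers and amber_plate above 0.3 N), for 0.1 s.
At the end, for the whole second after the job is handed in: the amber plate lies wholly inside the chute, its top below the panel (centre at least 57 mm below the slot mouth), at rest and released; the green and blue plates are within 15 mm of where they stood and the other things within 30 mm (z of amber_plate_mid in the frame of slot below -0.057 m and x of amber_plate_mid in the frame of slot between -0.012 and 0.012 m and y of amber_plate_mid in the frame of slot between -0.012 and 0.012 m and linear speed of amber_plate below 0.02 m/s and distance of each of green_plate_mid, blue_plate_mid from where it was at the start of the episode below 0.015 m and distance of each of spray, case, driver, cup, tin, gauge from where it was at the start of the episode below 0.03 m); the robot touches nothing.
It fails at once if the green or blue plate is shifted more than 30 mm (distance of any of green_plate_mid, blue_plate_mid from where it was at the start of the episode above 0.03 m).
It fails at once if another thing on the bench is shifted more than 50 mm (distance of any of spray, case, driver, cup, tin, gauge from where it was at the start of the episode above 0.05 m).
It also fails if it takes over 42 s, if anything falls off the work surface, if the arm or the gripper's body presses on something with over 40 N, if the wrist force passes 120 N, or if a joint passes its speed limit or range.

### The arm

A 7-joint arm with a two-finger parallel gripper is mounted at the origin on the work surface. World frame = base frame: x ahead of the robot, y to its left, z up, the work surface at z = 0. Lengths are in mm, angles in rad, forces in N, time in s.
With the tool pointing down it reaches from about 350 to 900 mm from the base axis. Payload 8.1 kg.
Tool frame: the origin (TCP) lies between the finger pads; the fingertips stand 8 mm ahead of it and the grasp point (between the pads) lies 11 mm behind it; z points along the fingers, y is the line along which they close (so a half turn about z gives the same grasp; the last joint's range is limited). The gripper opens to 85 mm and grips with 20 to 120 N. Pads are 22 mm wide; open, the fingers measure 114 mm over their backs; the gripper's body (76 mm by 85 mm) begins 54 mm behind the grasp point. The pads swing forward as they close: fully open they stand 13 mm farther back than shut.
Start: joints at [-1.39, 0.434, 0.025, 1.573, -0.012, 1.134, -0.075], TCP at [175.03, 600.004, 239.323] pointing down, gripper open.
Joint ranges: [-2.62, 2.62], [-0.44, 2.09], [-1.27, 1.32], [0.08, 2.57], [-1.32, 4.46], [0.12, 2], [-2.74, 2.74]. Speed limits (rad/s): [2.22, 2.22, 3.01, 3.01, 3.14, 3.14, 3.14].

### API

Orientations are given as a unit quaternion [x, y, z, w].
In Python, from bench import state, snapshot, camera_info, job_done gives the robot as it stands.
- The arm moves only by the tool move_arm, never from a script. Its argument "rows" is one flat list of numbers, 4 for each row, row after row: the shift along the tool's x, y, z normalised to -1 to 1, where 1 is 0.5 m, then the turn about the tool's z normalised to -1 to 1, where 1 is 45 degrees. A call has exactly 10 rows; each row is the pose to reach, as a shift and turn from the pose commanded when the call began, along the tool's axes at that moment; what a row does not reach only later rows make up. A row lasts 1/10 s, in which the tool goes at most 50 mm and 8.59 degrees, less where a joint would pass 70% of its speed; a pose out of reach is approached as far as the arm can. A call with a number of a shift or a turn outside -1 to 1 is refused whole. A call with a gripper value outside its range is refused whole. "gripper" is the opening, from 0 (shut) to 1 (fully open), set as the call begins (left out, the last holds). The fingers move at their own pace and stop on an object; "newtons" is the grip in N (left out, the last holds). Time passes only in rows, so rows that repeat a pose let the fingers close, or fill a call up. It gives the time, the measured TCP pose, the force, the opening and the grip force at its end, in the units of the state.
- state(): the state, without advancing time (a new reading comes with each control period).
- snapshot(name): name is "scene" or "top" or "wrist"; returns (picture, depth): 384x512x3 uint8, red, green, blue; 384x512 float32, mm along the optical axis (not along the pixel's ray), 0 where there is no reading.
- camera_info(name): a dict with "mtx" (3x3 intrinsics, pixels), "pose" (4x4, takes a point from camera to world coordinates). Camera axes: x right, y down, z forward; pixel columns grow to the right and rows downward; lengths in mm; the calibration is good to about 2 mm. A picture is of the moment at which its call begins: read the wrist's pose just before it. camera_info takes no time and is no camera call; for the wrist camera it gives the pose at the moment of the call.
- job_done(): hands the job in; it is judged then, once.
The state is a dict: "clock": time; "q": joint angles; "qvel": joint speeds; "joint_efforts": joint torques, N m; "eef_pos": TCP position; "tool_rot": TCP orientation; "force": force on the tool from outside, world axes, zero at the start; "moment": the same for the moment, N m; "gripper_width": finger opening in mm; "gripper_force": force on a finger pad.
Only numpy, scipy, OpenCV 4.12 (cv2) and the standard library are available. Lean on these libraries where they do the work, as an engineer would, in place of code of your own. Each camera call takes 0.05 s, during which the arm holds its last target. There are 200 camera calls.

## Working session

There is one attempt and no reset: what is moved stays moved. The work goes in short steps, Python scripts to look and compute and a tool call to move; the robot and the scene stay as the last step left them, time stands still between calls to the robot, and variables do not carry over. Pictures are saved under pics/ and viewed, at most 10 in all, crops included, and the job is handed in when it is done.

Besides the shell and the picture viewer there is one more tool, called after ">>>" by a JSON object that holds its "api" and its "payload". move_arm: Moves the arm, as the interface text tells. Scaled input: -1 to 1 covers 0.5 m each way for a shift and 45 degrees each way for a turn. Its arguments: {"type":"object","properties":{"rows":{"type":"array"},"gripper":{"type":"number"},"newtons":{"type":"number"}},"required":["rows"]}

```bash
mkdir -p pics; ls
python3 - <<'E'
from bench import *
import cv2,numpy as np
s=state();print({k:np.round(s[k],3) for k in s})
for n in ("scene","top"):
    p,d=snapshot(n);cv2.imwrite(f"pics/{n}0.png",p[:,:,::-1]);np.savez(f"{n}0.npz",p=p,d=d,**camera_info(n))
    i=camera_info(n);print(n,np.round(i["mtx"],1).tolist(),np.round(i["pose"],3).tolist())
a=cv2.imread("pics/scene0.png");b=cv2.imread("pics/top0.png")
E
```

```text
pics
{'clock': np.float64(0.0), 'q': array([-1.39 ,  0.435,  0.025,  1.574, -0.012,  1.134, -0.075]), 'qvel': array([-0.   , -0.002,  0.001,  0.001, -0.001,  0.001, -0.   ]), 'joint_efforts': array([-0.0000e+00, -6.7048e+01,  1.0260e+00, -3.1621e+01,  1.6000e-02,
        1.3000e-02, -0.0000e+00]), 'eef_pos': array([174.9  , 599.512, 238.519]), 'tool_rot': array([ 0.141,  0.99 , -0.001, -0.   ]), 'force': array([-0.03 ,  0.513, -0.334]), 'moment': array([-0.029,  0.034,  0.043]), 'gripper_force': np.float64(0.0), 'gripper_width': np.float64(85.564)}
scene [[463.2, 0.0, 247.2], [0.0, 463.2, 194.1], [0.0, 0.0, 1.0]] [[-0.66, 0.614, -0.433, 1113.337], [0.751, 0.534, -0.388, 522.769], [-0.007, -0.581, -0.814, 1185.897], [0.0, 0.0, 0.0, 1.0]]
top [[352.2, 0.0, 260.0], [0.0, 352.2, 193.4], [0.0, 0.0, 1.0]] [[0.007, -0.996, 0.084, 479.996], [-1.0, -0.007, 0.007, 7.023], [-0.007, -0.084, -0.996, 1131.63], [0.0, 0.0, 0.0, 1.0]]
```

View pics/scene0.png

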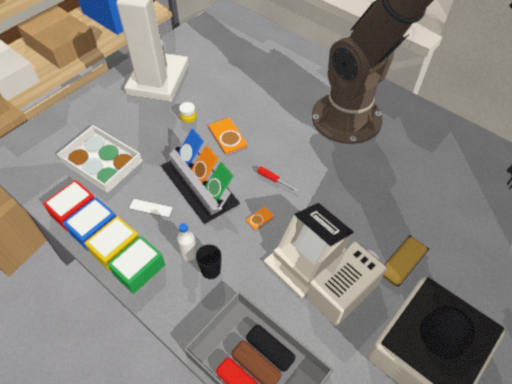

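View pics/top0.png

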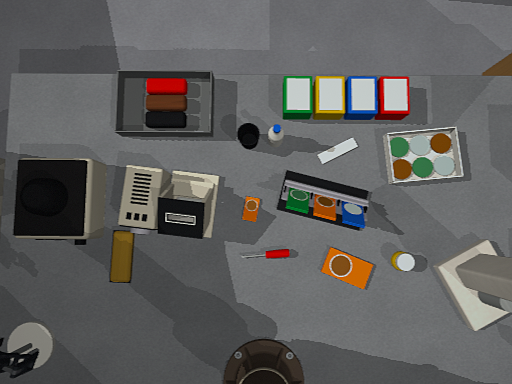

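Both views show the rack with the blue, amber and green plates; amber is in the middle (top view about (325,204), scene view (205,165)). Two lying amber decoys are at top view (348,266) and (251,207). The viewer's slot is at top view (181,218), scene view (323,220). Next I measure from the depth data.

```bash
cat > h.py <<'E'
import numpy as np,cv2
def cloud(d,K,T):
    v,u=np.mgrid[:d.shape[0],:d.shape[1]]
    P=np.stack([(u-K[0,2])*d/K[0,0],(v-K[1,2])*d/K[1,1],d],-1)
    return P@T[:3,:3].T+T[:3,3]
def plane(P):
    m=np.ones(len(P),bool)
    for _ in range(6):
        c=P[m].mean(0);w,s,V=np.linalg.svd(P[m]-c,full_matrices=False)
        r=np.abs((P-c)@V[2]);m=r<max(2,2*np.median(r))
    n=V[2]*np.sign(V[2][2]);return c,n,m
E
cat > m.py <<'E'
from h import *
win={"top":dict(rack=(165,230,275,372),slot=(198,238,157,205)),"scene":dict(rack=(120,205,165,240),slot=(203,245,297,355))}
rng=dict(amber=((8,22),120),green=((45,85),90),blue=((100,125),120))
for n in win:
    z=np.load(n+"0.npz");P=cloud(z["d"],z["mtx"],z["pose"]);hsv=cv2.cvtColor(z["p"],cv2.COLOR_RGB2HSV)
    a,b,c,e=win[n]["rack"]
    for k,((l,h),s) in rng.items():
        m=np.zeros(P.shape[:2],bool);m[a:b,c:e]=True
        m&=(hsv[...,0]>=l)&(hsv[...,0]<=h)&(hsv[...,1]>s)&(z["d"]>0)&(hsv[...,2]>60)
        Q=P[m];Q=Q[Q[:,2]>25];c0,nn,i=plane(Q)
        y=np.cross([0,0,1],nn);y/=np.linalg.norm(y)
        y*=np.sign(y[1]);x=nn; zz=np.cross(nn,y);zz*=np.sign(zz[2])
        A=Q[i]; print(n,k,len(Q),"n",nn.round(3),"tilt",np.degrees(np.arcsin(nn[2])).round(1),"yaw",np.degrees(np.arctan2(nn[1],nn[0])).round(1),
         "y",np.percentile((A-c0)@y,[1,50,99]).round(1),"z",np.percentile((A-c0)@zz,[1,99]).round(1))
        yc=np.percentile((A-c0)@y,[1,99]).mean();zt=np.percentile((A-c0)@zz,99)
        top=c0+yc*y+zt*zz;print("   top-edge mid",top.round(1),"centre est",(top-55*zz-5*nn).round(1),"z axis",zz.round(3))
    a,b,c,e=win[n]["slot"];v=hsv[...,2];blk=np.zeros(v.shape,bool);blk[a:b,c:e]=True
    K=blk&(v<50)&(z["d"]>0)&(P[...,2]>100);c0,nn,i=plane(P[K]);print(n,"panel n",nn.round(3),"lean",np.degrees(np.arccos(nn[2])).round(1),"yaw",np.degrees(np.arctan2(-nn[1],-nn[0])).round(1),c0.round(1),i.sum())
    W=(blk&(v>120)&(hsv[...,1]<60)).astype(np.uint8)
    W&=(np.abs((P-c0)@nn)<6).astype(np.uint8)
    N,L,S,C=cv2.connectedComponentsWithStats(W);
    for j in range(1,N):
        if S[j,4]>15:
            Q=P[L==j];x=-np.array([nn[0],nn[1],0]);x-=x@nn*nn;x/=np.linalg.norm(x);y=np.cross(nn,x)
            q=(Q-c0);lx,ly=q@x,q@y
            o=c0+x*(lx.min()+lx.max())/2+y*(ly.min()+ly.max())/2
            print("  white",S[j],"ext",np.ptp(lx).round(1),np.ptp(ly).round(1),"mid",o.round(1),"mean",Q.mean(0).round(1))
            r=cv2.minAreaRect(np.stack([lx,ly],1).astype(np.float32));print("   rect",r, (c0+x*r[0][0]+y*r[0][1]).round(1))
E
python3 m.py
```

```text
top amber 433 n [ 0.756 -0.2    0.623] tilt 38.6 yaw -14.8 y [-30.   0.  31.] z [-56.8  46.2]
   top-edge mid [ 502.4 -166.4  132.2] centre est [ 531.7 -174.2   86.1] z axis [-0.602  0.16   0.782]
top green 399 n [ 0.753 -0.195  0.628] tilt 38.9 yaw -14.5 y [-30.9  -0.3  30.8] z [-58.2  42. ]
   top-edge mid [521.7 -89.1 132. ] centre est [551.4 -96.8  86.1] z axis [-0.608  0.157  0.778]
top blue 332 n [ 0.764 -0.189  0.617] tilt 38.1 yaw -13.9 y [-33.4   0.9  30.3] z [-68.5  34. ]
   top-edge mid [ 481.7 -249.9  131.7] centre est [ 510.8 -257.1   85.4] z axis [-0.599  0.148  0.787]
top panel n [-0.42   0.043  0.907] lean 24.9 yaw -5.9 [492.9 238.  142.3] 1153
  white [165 213  31  12  89] ext 29.5 86.1 mid [491.7 238.4 141.8] mean [491.6 238.9 142.4]
   rect ((-1.7343425750732422, 0.17023849487304688), (85.86042785644531, 29.543569564819336), 88.99053955078125) [491.3 238.4 141.6]
scene amber 456 n [ 0.758 -0.187  0.625] tilt 38.7 yaw -13.8 y [-33.6  -0.2  31. ] z [-51.9  43.3]
   top-edge mid [ 503.3 -167.3  128.7] centre est [ 532.9 -174.6   82.6] z axis [-0.607  0.15   0.78 ]
scene green 429 n [ 0.753 -0.194  0.629] tilt 39.0 yaw -14.4 y [-33.4  -1.   31.5] z [-53.4  39.8]
   top-edge mid [522.8 -88.5 128.8] centre est [552.6 -96.1  82.9] z axis [-0.609  0.157  0.777]
scene blue 293 n [ 0.771 -0.209  0.602] tilt 37.0 yaw -15.2 y [-41.2   2.2  29.2] z [-62.3  31.8]
   top-edge mid [ 482.6 -251.2  128.9] centre est [ 510.6 -258.8   82. ] z axis [-0.581  0.158  0.799]
scene panel n [-0.421  0.046  0.906] lean 25.1 yaw -6.2 [498.  241.1 141.9] 680
  white [310 211  29  23 128] ext 39.4 90.4 mid [492.  238.6 139.2] mean [489.8 235.5 138.1]
   rect ((-6.283098220825195, -3.199909210205078), (90.41534423828125, 38.97415542602539), 88.08995819091797) [492.  238.5 139.2]
```

```bash
cat > go.py <<'E'
import sys,numpy as np
from scipy.spatial.transform import Rotation as R
from bench import *
# usage: go.py x y z yawdeg(tool y axis dir = yaw+90)
s=state();r=R.from_quat(s["tool_rot"]).as_matrix();p=np.array(s["eef_pos"])
yaw=np.degrees(np.arctan2(-r[0,1],r[1,1]))
print("clk",s["clock"],"pos",p.round(1),"yaw",yaw.round(2),"toolz",r[:,2].round(4),"w",s["gripper_width"].round(1),"gf",s["gripper_force"].round(1),"F",np.round(s["force"],1))
if len(sys.argv)>3:
    t=np.array(list(map(float,sys.argv[1:4])));print("shift n",((t-p)@r/500).round(4))
if len(sys.argv)>4: print("turn n",round(-(float(sys.argv[4])-yaw)/45,4))
E
python3 go.py 508 -168 300 -14.3; python3 -c "
from bench import *;import numpy as np
i=camera_info('wrist');s=state()
from scipy.spatial.transform import Rotation as R
r=R.from_quat(s['tool_rot']).as_matrix();T=i['pose'];print(i['mtx'].round(1).tolist());print((r.T@T[:3,:3]).round(3),(r.T@(T[:3,3]-s['eef_pos'])).round(1))"
```

```text
[[282.4, 0.0, 254.7], [0.0, 282.4, 188.0], [0.0, 0.0, 1.0]]
[[-0.001 -0.955 -0.296]
 [ 1.    -0.001 -0.   ]
 [-0.    -0.296  0.955]] [  75.3    0.3 -134. ]Traceback (most recent call last):
  File "go.py", line 7, in <module>
    print("clk",s["clock"],"pos",p.round(1),"yaw",yaw.round(2),"toolz",r[:,2].round(4),"w",s["gripper_width"].round(1),"gf",s["gripper_force"].round(1),"F",np.round(s["force"],1))
                                                                                           ^^^^^^^^^^^^^^^^^^^^^^^^
AttributeError: 'float' object has no attribute 'round'
```

```bash
sed -i 's/s\["\(clock\|gripper_width\|gripper_force\)"\]\.round(1)/round(float(s["\1"]),1)/g' go.py; python3 go.py 508 -168 290 -14.3
```

```text
clk 0.1 pos [174.9 599.6 238.6] yaw -16.26 toolz [-3.0e-04 -1.4e-03 -1.0e+00] w 85.6 gf 0.0 F [ 0.6 -0.8  0.2]
shift n [-1.0694 -1.2873 -0.1008]
turn n -0.0437
```

>>> {"api": "move_arm", "payload": {"rows": [-0.05,-0.06,-0.03,0,-0.1,-0.12,-0.06,0,-0.16,-0.2,-0.1,0,-0.22,-0.27,-0.1,0,-0.28,-0.34,-0.1,0,-0.34,-0.41,-0.1,0,-0.4,-0.48,-0.1,0,-0.46,-0.56,-0.1,0,-0.52,-0.64,-0.1,0,-0.56,-0.7,-0.1,0], "gripper": 0.8}}

```text
clock: 1.1
eef_pos: [346.3, 182.4, 289.2]
tool_rot: [0.143, 0.99, -0.0, -0.0]
force: [-0.1, 0.4, 0.4]
gripper_width: 68.3
gripper_force: 0.0
```

```bash
python3 go.py 508 -168 240 -14.3
```

```text
clk 1.1 pos [346.3 182.4 289.2] yaw -16.4 toolz [-1.e-04 -2.e-04 -1.e+00] w 68.3 gf 0.0 F [-0.1  0.4  0.4]
shift n [-0.508  -0.5809  0.0985]
turn n -0.0467
```

>>> {"api": "move_arm", "payload": {"rows": [-0.06,-0.07,0,-0.01,-0.12,-0.14,0,-0.02,-0.18,-0.21,0.02,-0.03,-0.24,-0.28,0.04,-0.04,-0.3,-0.35,0.06,-0.047,-0.36,-0.42,0.08,-0.047,-0.43,-0.5,0.09,-0.047,-0.508,-0.581,0.098,-0.047,-0.508,-0.581,0.098,-0.047,-0.508,-0.581,0.098,-0.047], "gripper": 0.82}}

```text
clock: 2.1
eef_pos: [508.1, -166.5, 239.6]
tool_rot: [0.125, 0.992, -0.001, -0.001]
force: [0.2, 0.5, -0.7]
gripper_width: 69.7
gripper_force: 0.0
```

```bash
python3 go.py 508 -168 240 -14.3
python3 - <<'E'
from bench import *;import cv2,numpy as np
i=camera_info("wrist");p,d=snapshot("wrist");cv2.imwrite("pics/w1.png",p[:,:,::-1]);np.savez("wrist0.npz",p=p,d=d,**i)
E
```

```text
clk 2.1 pos [ 508.1 -166.5  239.6] yaw -14.36 toolz [-0.0014 -0.0012 -1.    ] w 69.7 gf 0.0 F [ 0.2  0.5 -0.7]
shift n [-0.0006 -0.0029 -0.0007]
turn n -0.0014
```

View pics/w1.png

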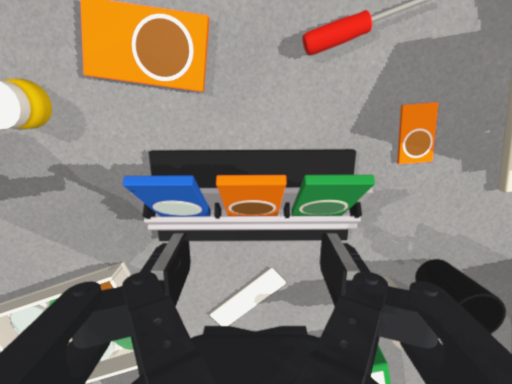

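The wrist view shows the three plates undisturbed: amber's top edge is at row ~177, columns 217–286, blue on the left, green on the right, with about 20 mm gaps. I'll measure the edges in the tool frame.

```bash
cat > m2.py <<'E'
from h import *;import sys
z=np.load("wrist0.npz");P=cloud(z["d"],z["mtx"],z["pose"]);hsv=cv2.cvtColor(z["p"],cv2.COLOR_RGB2HSV)
yw=np.radians(-14.36);ty=np.array([-np.sin(yw),np.cos(yw)]);tx=np.array([np.cos(yw),np.sin(yw)])
tcp=np.array([508.1,-166.5])
for k,(l,h,c,e) in dict(amber=(8,22,205,295),green=(45,85,288,380),blue=(100,125,120,212)).items():
    m=np.zeros(P.shape[:2],bool);m[168:215,c:e]=True
    m&=(hsv[...,0]>=l)&(hsv[...,0]<=h)&(hsv[...,1]>120)&(z["d"]>0)&(P[...,2]>60)
    Q=P[m];q=Q[:,:2]-tcp
    H=Q[:,2]>np.percentile(Q[:,2],99)-8
    cc,n,_=plane(Q[Q[:,2]<np.percentile(Q[:,2],99)-10])
    print(k,m.sum(),"ztop",np.percentile(Q[:,2],[90,99]).round(1),"y ends in tool(world+y dir) near top",np.percentile((q@ty)[H],[1,99]).round(1),"whole",np.percentile((q@ty),[1,99]).round(1),"fwd near top",np.percentile((q@tx)[H],[1,50,99]).round(1),"n",n.round(3),np.degrees(np.arctan2(n[1],n[0])).round(1))
E
python3 m2.py
```

```text
amber 2154 ztop [127.3 128.7] y ends in tool(world+y dir) near top [-35.2  26.7] whole [-34.4  27. ] fwd near top [-9.5 -4.5  3.8] n [ 0.751 -0.188  0.633] -14.0
green 1797 ztop [127.5 128.9] y ends in tool(world+y dir) near top [ 44.9 107.1] whole [ 44.7 107.1] fwd near top [-10.2  -4.9   2.7] n [ 0.763 -0.194  0.616] -14.3
blue 1893 ztop [127.4 128.8] y ends in tool(world+y dir) near top [-119.4  -57.7] whole [-119.3  -57.3] fwd near top [-9.4 -4.1  3.8] n [ 0.765 -0.188  0.616] -13.8
```

>>> {"api": "move_arm", "payload": {"rows": [-0.0075,-0.0105,0.03,0,-0.0075,-0.0105,0.06,0,-0.0075,-0.0105,0.1,0,-0.0075,-0.0105,0.14,0,-0.0075,-0.0105,0.17,0,-0.0075,-0.0105,0.17,0,-0.0075,-0.0105,0.17,0,-0.0075,-0.0105,0.17,0,-0.0075,-0.0105,0.17,0,-0.0075,-0.0105,0.17,0]}}

```text
clock: 3.15
eef_pos: [511.0, -170.4, 155.9]
tool_rot: [0.123, 0.992, 0.0, 0.001]
force: [-0.4, 0.5, -0.2]
gripper_width: 70.0
gripper_force: 0.0
```

```bash
python3 go.py
python3 - <<'E'
from bench import *;import cv2,numpy as np
i=camera_info("wrist");p,d=snapshot("wrist");cv2.imwrite("pics/w2.png",cv2.resize(p[100:340,80:430,::-1],None,fx=2,fy=2));np.savez("wrist0.npz",p=p,d=d,**i)
E
```

```text
clk 3.15 pos [ 511.  -170.4  155.9] yaw -14.14 toolz [ 1.1e-03  1.0e-04 -1.0e+00] w 70.0 gf 0.0 F [-0.4  0.5 -0.2]
```

View pics/w2.png

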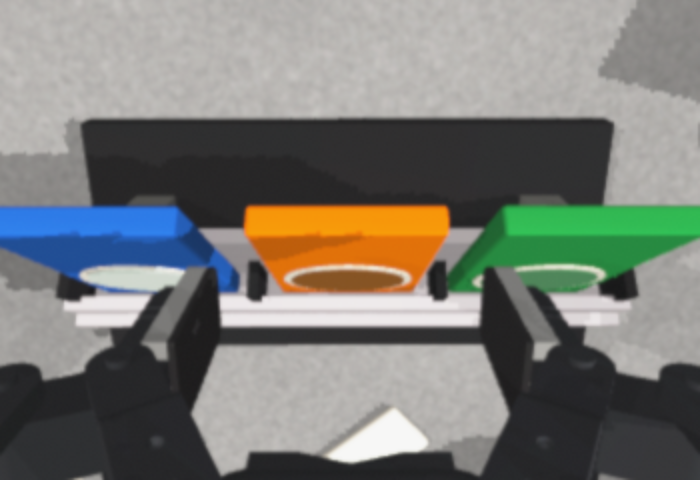

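Wrist view: fingertips (crop columns 215 and 484) straddle amber (245–449) and line up with the gaps to blue (178) and green (506). The plates need a further ~1.2 mm shift, then I go down.

>>> {"api": "move_arm", "payload": {"rows": [0,-0.0025,0.0,0,0,-0.0025,0.02,0,0,-0.0025,0.04,0,0,-0.0025,0.055,0,0,-0.0025,0.07,0,0,-0.0025,0.085,0,0,-0.0025,0.1,0,0,-0.0025,0.112,0,0,-0.0025,0.112,0,0,-0.0025,0.112,0]}}

```text
clock: 4.2
eef_pos: [510.3, -171.7, 99.3]
tool_rot: [0.123, 0.992, -0.0, -0.0]
force: [-0.1, 0.1, -0.3]
gripper_width: 69.9
gripper_force: 0.0
```

```bash
python3 go.py
python3 - <<'E'
from bench import *;import cv2,numpy as np
i=camera_info("wrist");p,d=snapshot("wrist");cv2.imwrite("pics/w3.png",cv2.resize(p[100:340,80:430,::-1],None,fx=2,fy=2))
E
```

```text
clk 4.2 pos [ 510.3 -171.7   99.3] yaw -14.15 toolz [-1.e-04 -0.e+00 -1.e+00] w 69.9 gf 0.0 F [-0.1  0.1 -0.3]
```

View pics/w3.png

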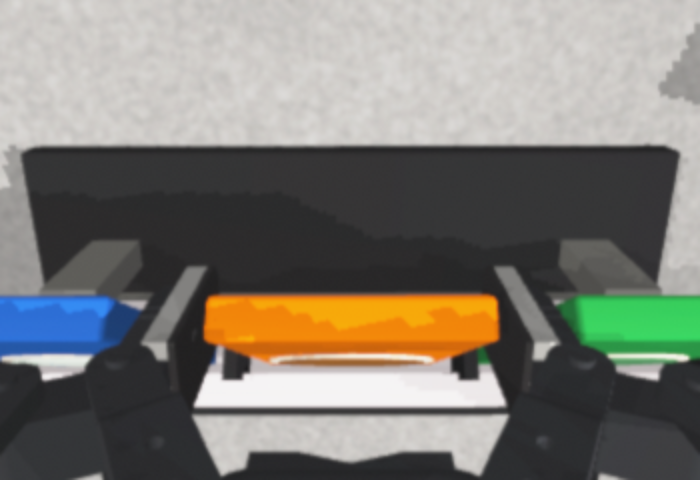

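The fingers are in the gaps either side of amber, touching nothing. Closing now.

>>> {"api": "move_arm", "payload": {"rows": [0,0,0,0,0,0,0,0,0,0,0,0,0,0,0,0,0,0,0,0,0,0,0,0,0,0,0,0,0,0,0,0,0,0,0,0,0,0,0,0], "gripper": 0.6, "newtons": 40}}

```text
clock: 5.25
eef_pos: [510.5, -171.7, 99.8]
tool_rot: [0.123, 0.992, 0.0, 0.0]
force: [-2.0, 0.5, 6.3]
gripper_width: 63.5
gripper_force: 43.8
```

```bash
python3 go.py
```

```text
clk 5.25 pos [ 510.5 -171.7   99.8] yaw -14.15 toolz [ 8.e-04  1.e-04 -1.e+00] w 63.5 gf 43.8 F [-2.   0.5  6.3]
```

>>> {"api": "move_arm", "payload": {"rows": [0.01,0,-0.0128,0,0.02,0,-0.0256,0,0.03,0,-0.0384,0,0.04,0,-0.0512,0,0.05,0,-0.064,0,0.06,0,-0.0768,0,0.075,0,-0.096,0,0.09,0,-0.1152,0,0.105,0,-0.1344,0,0.12,0,-0.1536,0]}}

```text
clock: 6.25
eef_pos: [451.0, -156.7, 176.8]
tool_rot: [0.123, 0.992, 0.0, -0.0]
force: [-0.1, 0.5, -1.7]
gripper_width: 63.2
gripper_force: 44.0
```

```bash
python3 go.py
```

```text
clk 6.25 pos [ 451.  -156.7  176.8] yaw -14.16 toolz [-8.e-04  4.e-04 -1.e+00] w 63.2 gf 44.0 F [-0.1  0.5 -1.7]
```

>>> {"api": "move_arm", "payload": {"rows": [0,0.01,-0.05,0,0,0.03,-0.1,0,0.01,0.07,-0.15,-0.02,0.03,0.12,-0.18,-0.04,0.05,0.17,-0.2,-0.06,0.07,0.23,-0.2,-0.08,0.09,0.29,-0.2,-0.1,0.11,0.35,-0.2,-0.12,0.13,0.41,-0.2,-0.14,0.15,0.47,-0.2,-0.16]}}

```text
clock: 7.25
eef_pos: [435.9, 90.1, 276.5]
tool_rot: [0.06, 0.998, 0.0, 0.0]
force: [0.6, -0.8, -1.4]
gripper_width: 63.3
gripper_force: 44.2
```

```bash
python3 go.py 433 244.6 260 -6
```

```text
clk 7.25 pos [435.9  90.1 276.5] yaw -6.93 toolz [ 0.  0. -1.] w 63.3 gf 44.2 F [ 0.6 -0.8 -1.4]
shift n [0.0431 0.3061 0.0331]
turn n -0.0206
```

>>> {"api": "move_arm", "payload": {"rows": [0,0.05,0,-0.01,0.01,0.1,0,-0.02,0.02,0.15,0,-0.02,0.03,0.2,0,-0.02,0.04,0.25,0,-0.02,0.043,0.28,0,-0.02,0.043,0.3,0,-0.02,0.043,0.306,0,-0.02,0.043,0.306,0,-0.02,0.043,0.306,0,-0.02]}}

```text
clock: 8.25
eef_pos: [434.3, 242.5, 276.2]
tool_rot: [0.054, 0.999, -0.0, 0.0]
force: [-0.6, 0.3, -0.6]
gripper_width: 63.4
gripper_force: 44.2
```

```bash
python3 go.py
python3 - <<'E'
from bench import *;import cv2,numpy as np
o=[]
for n in ("scene","wrist","top"):
    i=camera_info(n);p,d=snapshot(n);np.savez(n+"1.npz",p=p,d=d,**i)
    o.append(p[:,:,::-1])
cv2.imwrite("pics/c1.png",np.hstack([cv2.resize(o[0][100:300,230:400],None,fx=2.35,fy=2.35)[:470],cv2.resize(o[1],(400,470))]))
E
```

```text
clk 8.25 pos [434.3 242.5 276.2] yaw -6.14 toolz [-0.e+00 -4.e-04 -1.e+00] w 63.4 gf 44.2 F [-0.6  0.3 -0.6]
```

View pics/c1.png

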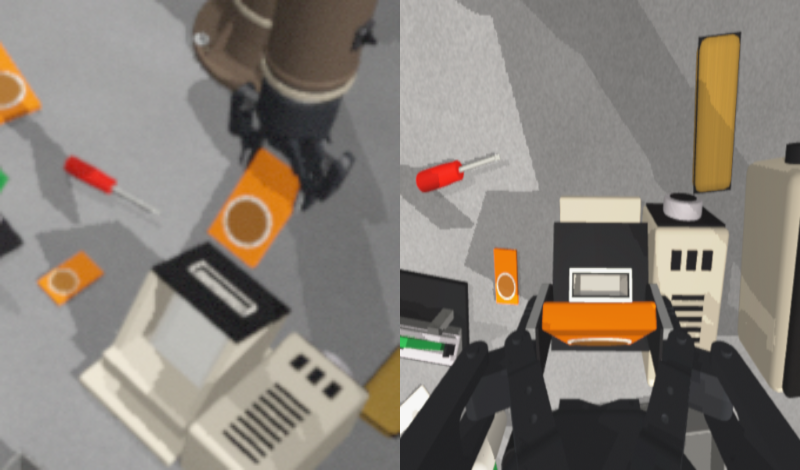

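The plate is held straight, centred in the fingers, and slot and plate line up sideways in the wrist view (both at column ~600). Measuring the plate's tilt and slot offset.

```bash
cat > m3.py <<'E'
from h import *;import sys
from scipy.spatial.transform import Rotation as R
S=np.array([491.8,238.5,140.5]);yw=np.radians(-6.0);x=np.array([np.cos(yw),np.sin(yw),0]);y=np.array([-np.sin(yw),np.cos(yw),0])
def run(suf,reg,tcp):
  for n in reg:
    z=np.load(n+suf+".npz");P=cloud(z["d"],z["mtx"],z["pose"]);hsv=cv2.cvtColor(z["p"],cv2.COLOR_RGB2HSV)
    m=(hsv[...,0]>=8)&(hsv[...,0]<=22)&(hsv[...,1]>150)&(z["d"]>0)&(np.abs(P[...,0]-tcp[0])<110)&(np.abs(P[...,1]-tcp[1])<60)&(P[...,2]>90)&(P[...,2]<tcp[2]+60)
    Q=P[m]
    if len(Q)<40: print(n,len(Q));continue
    c,nn,i=plane(Q);A=Q[i];
    if n=="wrist":
        q=(Q-tcp);H=Q[:,2]>np.percentile(Q[:,2],99)-9;print(n,len(Q),"y",np.percentile((q@y)[H],[1,99]).round(1),"x",np.percentile((q@x)[H],[1,99]).round(1),"z",np.percentile(Q[:,2],99));continue
    nn=nn*np.sign(nn[0]);zz=np.cross(nn,y);zz/=np.linalg.norm(zz);zz*=np.sign(zz[2])
    a,b=np.percentile((A-c)@zz,[.5,99.5]);yc=np.percentile((A-c)@y,[1,99])
    ft=c+a*zz+yc.mean()*y-5*nn;tp=c+b*zz+yc.mean()*y-5*nn
    L=lambda p:np.array([(p-S)@x,(p-S)@y,p[2]-S[2]]).round(1)
    print(n,len(A),"tilt",np.degrees(np.arcsin(nn[2])).round(1),"yaw",np.degrees(np.arctan2(nn[1],nn[0])).round(1),"len",(b-a).round(1),"wid",np.ptp(yc).round(1),"foot rel slot",L(ft),"top",L(tp),"tcp",L(tcp))
    # slot rim in this view
E
cat > m4.py <<'E'
from m3 import *
from bench import *
import sys
run(sys.argv[1],sys.argv[2:],np.array(state()["eef_pos"]))
E
python3 m4.py 1 scene top wrist
python3 - <<'E'
from m3 import *
z=np.load("wrist1.npz");P=cloud(z["d"],z["mtx"],z["pose"]);v=cv2.cvtColor(z["p"],cv2.COLOR_RGB2HSV)
# slot rim: white in window
W=(v[...,2]>170)&(v[...,1]<40);M=np.zeros_like(W);M[215:248,212:305]=1;W&=M&(np.abs(P[...,2]-140)<15)
Q=P[W]-S;print(W.sum(),"rim y",np.percentile(Q@y,[1,99]).round(1),"x",np.percentile(Q@x,[1,99]).round(1),"z",np.percentile(P[W][:,2],[1,50,99]).round(1))
u=np.argwhere(W);print(u.min(0),u.max(0))
E
```

```text
scene 708 tilt 38.6 yaw -5.9 len 108.3 wid 62.8 foot rel slot [-1.1  0.1 76.7] top [-6.870e+01  1.000e-01  1.613e+02] tcp [-57.7  -1.7 135.7]
top 346 tilt 37.9 yaw -6.4 len 82.8 wid 62.3 foot rel slot [-1.4 -1.1 78.6] top [-52.4  -1.1 144. ] tcp [-57.7  -1.7 135.7]
wrist 4397 y [-31.4  31. ] x [-13.5  -1.4] z 305.0325485171403
778 rim y [-42.2  41.6] x [-13.   13.1] z [132.4 139.5 146.6]
[219 216] [246 296]
```

>>> {"api": "move_arm", "payload": {"rows": [0.005,0.002,0.04,0,0.005,0.002,0.08,0,0.005,0.002,0.11,0,0.005,0.002,0.123,0,0.005,0.002,0.123,0,0,0.002,0.134,0,-0.005,0.002,0.145,0,-0.01,0.002,0.155,0,-0.015,0.002,0.166,0,-0.02,0.002,0.177,0]}}

```text
clock: 9.4
eef_pos: [444.4, 243.6, 187.2]
tool_rot: [0.053, 0.999, 0.0, 0.0]
force: [-0.0, 0.5, -2.1]
gripper_width: 63.6
gripper_force: 44.2
```

```bash
python3 go.py
python3 - <<'E'
from bench import *;import cv2,numpy as np
for n in ("scene","wrist","top"):
    i=camera_info(n);p,d=snapshot(n);np.savez(n+"2.npz",p=p,d=d,**i)
    if n=="scene":cv2.imwrite("pics/c2.png",cv2.resize(p[150:290,240:400,::-1],None,fx=3,fy=3))
E
python3 m4.py 2 scene top wrist
```

```text
clk 9.4 pos [444.4 243.6 187.2] yaw -6.05 toolz [ 1.e-04  0.e+00 -1.e+00] w 63.6 gf 44.2 F [-0.   0.5 -2.1]
scene 565 tilt 38.6 yaw -5.6 len 95.6 wid 64.0 foot rel slot [ 0.6  2.1 -2.1] top [-59.1   2.1  72.7] tcp [-48.   -0.1  46.7]
top 227 tilt 37.5 yaw -7.2 len 71.3 wid 61.1 foot rel slot [ 4.6  0.4 -6.4] top [-38.8   0.4  50.2] tcp [-48.   -0.1  46.7]
wrist 4477 y [-31.2  31.1] x [-13.3  -1. ] z 215.2802550335646
```

View pics/c2.png

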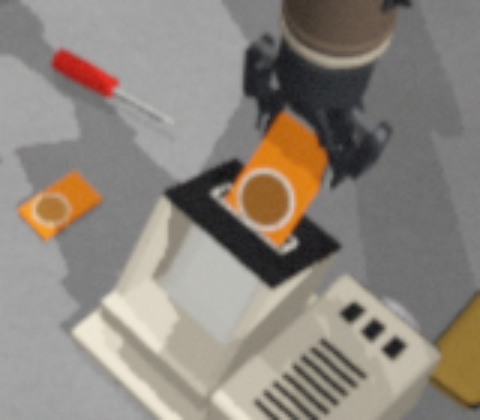

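The foot is inside the rim, centred between the rim ends (crop ~(222,190) and (290,243)), with no contact force. Now I swing the plate upright against the chute's far wall with a light grip.

>>> {"api": "move_arm", "payload": {"rows": [0,0,0,0,-0.004,0,-0.003,0,-0.008,0,-0.006,0,-0.013,0,-0.01,0,-0.018,0,-0.013,0,-0.023,0,-0.016,0,-0.028,0,-0.019,0,-0.033,0,-0.021,0,-0.038,0,-0.023,0,-0.038,0,-0.023,0], "newtons": 20}}

```text
clock: 10.55
eef_pos: [463.2, 241.6, 199.3]
tool_rot: [0.053, 0.999, 0.0, 0.0]
force: [-5.0, 0.7, -0.7]
gripper_width: 63.3
gripper_force: 44.8
```

```bash
python3 go.py
python3 - <<'E'
from bench import *;import cv2,numpy as np
for n in ("scene","wrist","top"):
    i=camera_info(n);p,d=snapshot(n);np.savez(n+"3.npz",p=p,d=d,**i)
E
python3 m4.py 3 scene top wrist
```

```text
clk 10.55 pos [463.2 241.6 199.3] yaw -6.06 toolz [ 0.e+00  1.e-04 -1.e+00] w 63.3 gf 44.8 F [-5.   0.7 -0.7]
scene 513 tilt 26.4 yaw -6.7 len 93.2 wid 63.7 foot rel slot [2.2 2.  3.6] top [-39.3   2.   87.1] tcp [-28.9   0.1  58.7]
top 125 tilt 25.3 yaw -7.8 len 55.5 wid 59.7 foot rel slot [ 3.  -0.2  3.6] top [-20.7  -0.2  53.7] tcp [-28.9   0.1  58.7]
wrist 4104 y [-31.   31.3] x [-13.5  -4.3] z 229.2910556858955
```

>>> {"api": "move_arm", "payload": {"rows": [0.005,0,0.002,0,0.002,0,0.013,0,-0.003,0,0.024,0,-0.008,0,0.034,0,-0.013,0,0.045,0,-0.017,0,0.055,0,-0.022,0,0.065,0,-0.027,0,0.075,0,-0.031,0,0.085,0,-0.031,0,0.085,0], "gripper": 0.6, "newtons": 20}}

```text
clock: 11.7
eef_pos: [478.3, 239.7, 155.9]
tool_rot: [0.053, 0.999, -0.0, -0.0]
force: [0.3, 1.1, -1.3]
gripper_width: 63.8
gripper_force: 44.6
```

```bash
python3 go.py
python3 - <<'E'
from bench import *;import cv2,numpy as np
for n in ("scene","wrist","top"):
    i=camera_info(n);p,d=snapshot(n);np.savez(n+"4.npz",p=p,d=d,**i)
E
python3 m4.py 4 scene top wrist
```

```text
clk 11.7 pos [478.3 239.7 155.9] yaw -6.07 toolz [-7.e-04 -7.e-04 -1.e+00] w 63.8 gf 44.6 F [ 0.3  1.1 -1.3]
scene 293 tilt 25.5 yaw -6.6 len 52.6 wid 62.9 foot rel slot [-1.2  1.4 -3.3] top [-23.9   1.4  44.2] tcp [-13.5   0.1  16.2]
top 30
wrist 3953 y [-31.1  31.1] x [-13.6  -4.9] z 186.24897980924186
```

Held half way in: tilt 25.5°, centre about 5 mm below the mouth, no side force. Releasing.

>>> {"api": "move_arm", "payload": {"rows": [0,0,0,0,0,0,0,0,0,0,0,0,0,0,0,0,0,0,0,0,0,0,0,0,0,0,0,0,0,0,0,0,0,0,0,0,0,0,0,0], "gripper": 1}}

```text
clock: 12.85
eef_pos: [478.4, 240.0, 156.6]
tool_rot: [0.053, 0.999, 0.0, -0.0]
force: [0.2, -0.5, 0.2]
gripper_width: 85.5
gripper_force: 0.0
```

>>> {"api": "move_arm", "payload": {"rows": [0,0,-0.04,0,0,0,-0.08,0,0,0,-0.12,0,0,0,-0.16,0,0,0,-0.2,0,0.03,0,-0.22,0,0.06,0,-0.24,0,0.09,0,-0.24,0,0.12,0,-0.24,0,0.12,0,-0.24,0]}}

```text
clock: 13.85
eef_pos: [416.6, 246.7, 276.1]
tool_rot: [0.052, 0.999, 0.0, -0.001]
force: [-0.1, 0.1, 1.1]
gripper_width: 85.3
gripper_force: 0.0
```

```bash
python3 go.py
python3 - <<'E'
from bench import *;import cv2,numpy as np
o=[]
for n in ("scene","wrist","top"):
    i=camera_info(n);p,d=snapshot(n);np.savez(n+"5.npz",p=p,d=d,**i);o.append(p[:,:,::-1])
cv2.imwrite("pics/c5.png",np.hstack([cv2.resize(o[0][110:310,150:400],(400,320)),cv2.resize(o[1],(400,320))]))
E
```

```text
clk 13.85 pos [416.6 246.7 276.1] yaw -5.93 toolz [-1.5e-03  2.0e-04 -1.0e+00] w 85.3 gf 0.0 F [-0.1  0.1  1.1]
```

View pics/c5.png

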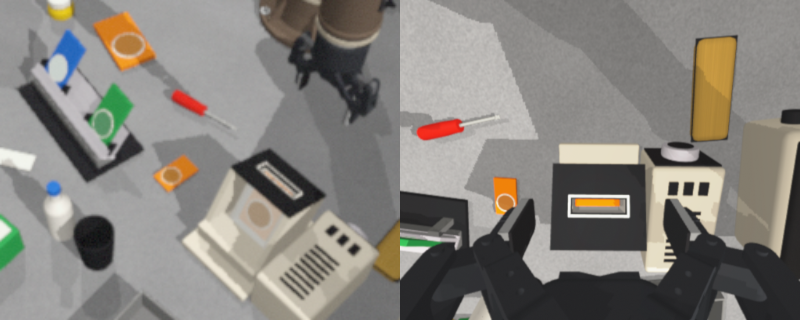

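The amber plate is down in the chute: its top edge shows in the slot at wrist view (598,203), and its lens shows through the clear wall at scene view (258,215). Green and blue still stand. Quick depth check before handing in.

Run:
```python
from m3 import *
from bench import *
z=np.load("wrist5.npz");P=cloud(z["d"],z["mtx"],z["pose"]);v=cv2.cvtColor(z["p"],cv2.COLOR_RGB2HSV)
n=np.array([-.4226*x[0],-.4226*x[1],.9063])
M=np.zeros(v.shape[:2],bool);M[230:262,208:300]=1
A=M&(v[...,0]>=8)&(v[...,0]<=22)&(v[...,1]>120);B=M&(v[...,2]<70)&(v[...,1]<90)
w=np.percentile((P[A]-S)@n,[10,50,90])-np.median((P[B]-S)@n);print(A.sum(),B.sum(),"plate top rel panel",w.round(1))
if w[1]<-4: print(job_done())
```

```text
566 577 plate top rel panel [-10.9  -9.9  -8.3]
the job is handed in; nothing more can be done
None
```

The amber plate is fully inside the viewer chute, its top about 10 mm below the panel; green, blue and the bench items I could see look undisturbed, and the job is handed in (about 14 s of the 42 s used).

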